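Third hand at a frame glue-up: push the tenon home and keep pressing

TASK

Help me close a frame corner in the plywood glue-up jig. Lay the mortised stile flat in the jig, its back edge against the two end stops, its mortised end up to the side stop and the mortise facing back along the jig; then bring the rail flat along the side stops, slide its tenon into the mortise until the shoulder is tight, and keep pushing along the rail so that the joint bears on the end stops with a steady 12 N or so, never a hard shove. Grip the rail near its middle so that the corner stays clear for me to tap in the pin, leave the drink can and the glue bottle standing where they are, and finish while still gripping the rail and pressing: do not let go at the end.

Things in the scene. Friction and masses are not known exactly. Their poses are not given: they have to be found in the camera images.
- jig: Fixed corner jig: plywood base 280 x 200 mm (x -125..155, y -100..100), on rubber feet, its top 24 mm above the bench, with four brown wooden stop blocks 16 mm high on it (tops at 40 mm). Origin on the bench surface, under the feet; jig +x is the pushing direction, towards the end stops; +y points to the side stops; z up. Parts in place are parallel to it.
- end_stops: The two end stop blocks, fixed to the jig; this frame is the jig's own (same origin, same axes). Their working faces look to jig -x at x = 115 mm; they cover y 18..60 and y -87..-45 mm, 32 mm deep, leaving a 63 mm gap behind the middle of the stile for a finger. Rigid; the top 6 mm of the face is bevelled back 4 mm as a lead-in.
- side_stops: The two side stop blocks, fixed to the jig; this frame is the jig's own. Their working faces look to jig -y at y = 65 mm; they cover x 55..147 and x -88..-52 mm, 27 mm deep, leaving a 107 mm gap beside the middle of the rail for a finger. Rigid; the top 6 mm of the face is bevelled back 4 mm as a lead-in.
- stile_home (a point): Fixed point of the jig where the stile's centre belongs: (100, -10, 37) mm in the jig's frame.
- rail_home (a point): Fixed point of the jig where the rail's centre comes when the shoulder is tight: (5, 49, 37) mm in the jig's frame.
- stile_center (a point): Centre (half-way up) of the loose stile: light-wood bar 30 (x) by 150 (y) by 26 mm thick (z), about 80 g, no tongue; starts flat on the bench on one side of the jig. The mortise is in its -x face, 59 mm from the centre towards +y: 21 mm along y, 15 mm high, 20 mm deep, centred in the thickness.
- mortise (a point): Centre of the mouth of the stile's mortise, in its -x face: at (-15, +59, 0) mm from the stile's centre in the stile's axes. The tenon enters along the stile's +x.
- pin_hole (a point): The dark 6 mm pin hole on the stile's top face, where the pin will be tapped in: at (-5, +59, +13) mm from the stile's centre.
- stile: The same stile, given at the centre of its underside, same axes.
- rail_center (a point): Centre (half-way up) of the loose rail's bar: light wood, 160 (x) by 32 (y) by 26 mm thick (z), about 90 g, with a tenon 16 mm long, 18 wide (y), 12 high (z), its last 6 mm bevelled to 12 x 7, out of the middle of its +x end; starts flat on the bench on the other side of the jig. Pinch it from above across y at its middle.
- rail_shoulder (a point): Centre of the rail's shoulder, the end face round the root of the tenon: (+80, 0, 0) mm from the rail's centre. With the joint closed it meets mortise.
- rail: The same rail, given at the centre of its underside, same axes.
- soda_can: Empty drink can, 66 mm across, 115 mm tall, standing on the bench to the right; origin at the centre of its foot. Leave it standing where it is.
- glue_bottle: Glue bottle with a red cap, 62 mm across, 232 mm tall, standing on the bench to the left, far side; origin at the centre of its foot. Leave it standing where it is.
Things that resemble listed ones, but are neither listed nor needed, are in the scene too. Leave any yellow look-alike of the stile alone.

How it is judged:
By the outcome, as a careful person would: the job done as asked, in the order asked, and still so for the second after the job is handed in, while the arm keeps its last pose, push and grip.
It also fails if it takes over 64 s, if anything falls off the work surface, if the arm or the gripper's body presses on something with over 40 N, if the wrist force passes 120 N, or if a joint passes its speed limit or range.

ROBOT

A 6-joint arm with a two-finger parallel gripper is mounted at the origin on the work surface; the furniture and walls round the work are solid. World frame = base frame: x ahead of the robot, y to its left, z up, the work surface at z = 0. Lengths are in m, angles in rad, forces in N, time in s.
With the tool pointing down it reaches from about 0.35 to 0.975 m from the base axis. Payload 7.1 kg.
Tool frame: the origin (TCP) lies at the very end of the fingers, on their centre line; the grasp point (between the pads) lies robot.pinch_z behind it (robot.pinch_z is the distance from the TCP to the grasp point, in m); z points along the fingers, y is the line along which they close (so a half turn about z gives the same grasp; the last joint's range is limited). The gripper opens to 88 mm and grips with 3 to 60 N. Pads are 20 mm wide; open, the fingers measure 115 mm over their backs; the gripper's body (75 mm by 178 mm) begins 61 mm behind the grasp point.
Start: joints at [1.117, 0.423, 1.63, -0, 1.089, -0.019], TCP at [0.263, 0.567, 0.223] pointing down, gripper open.
Joint ranges: [-3, 3], [-0.9, 2.11], [0.09, 2.58], [-1.31, 4.45], [0.11, 2.69], [-2.54, 2.54]. Speed limits (rad/s): [2.39, 2.39, 3.01, 3.14, 3.14, 3.14].

INTERFACE

Orientations are given as a unit quaternion [x, y, z, w].
In Python, from station import robot gives the robot as it stands.
- The arm moves only by the tool carry_out, never from a script. Its argument "commands" is a list of rows, each an object with "dr": the turn, a rotation vector about the tool's x, y, z in rad, a list of three; "dp": the shift along the tool's x, y, z in m, a list of three; "fingers": the finger opening in m, from 0 to 0.0878. In form: [{"dr": [wx, wy, wz], "dp": [tx, ty, tz], "fingers": fingers}, ...]. A call has 1 to 20 rows; each row shifts and turns the commanded pose from where the row before left it, along the tool's axes as they then stand; what a row does not reach is not made up. A row lasts 1/8 s, in which the tool goes at most 62.5 mm and 10.7 degrees, less where a joint would pass 70% of its speed; a pose out of reach is approached as far as the arm can. A call with a gripper value outside its range is refused whole. The fingers move at their own pace and stop on an object; "squeeze" is the grip in N (left out, the last holds). Time passes only in rows, so rows that do not move let the fingers close. It gives the time, the measured TCP pose, the force, the opening and the grip force at its end, in the units of the state.
- robot.get_obs(): the state, without advancing time (a new reading comes with each control period).
- robot.snapshot(name): name is "scene" or "top" or "wrist"; returns a dict with "color" (420x560x3 uint8, red, green, blue), "mtx" (3x3 intrinsics, pixels), "dist_coeffs" ([k1, k2, p1, p2, k3] as OpenCV has them; the pictures are not rectified), "eye" and "rotation" of the camera in the world; the wrist camera has in their place "T_tool_cam" (4x4, takes a point from camera to tool coordinates, whose origin is the TCP and whose axes are the flange's). Camera axes: x right, y up, looking along -z (the intrinsics and any distortion apply to the point x, -y, -z); pixel columns grow to the right and rows downward; lengths in m; the calibration is good to about 2 mm. A picture is of the moment at which its call begins: read the wrist's pose just before it. There is no depth.
- robot.hand_in(): hands the job in; it is judged then, once.
The state is a dict: "time_s": time; "joints": joint angles; "joint_vel": joint speeds; "effort": joint torques, N m; "tool_pos": TCP position; "orientation": TCP orientation; "contact_force": force on the tool from outside, world axes, zero at the start; "ft_torque": the same for the moment, N m; "opening": finger opening in m; "finger_force": force on a finger pad.
Only numpy, scipy, OpenCV 4.12 (cv2) and the standard library are available. Lean on these libraries where they do the work, as an engineer would, in place of code of your own. Each camera call takes 0.05 s, during which the arm holds its last target. There are 200 camera calls.

## Working session

There is one attempt and no reset: what is moved stays moved. The work goes in short steps, Python scripts to look and compute and a tool call to move; the robot and the scene stay as the last step left them, time stands still between calls to the robot, and variables do not carry over. Pictures are saved under pics/ and viewed, at most 10 in all, crops included, and the job is handed in when it is done.

Besides the shell and the picture viewer there is one more tool, called after "Emit:" as name(argument=value, ...), one argument or row to a line, values as JSON. carry_out: Moves the arm, as the interface text tells. Its arguments: {"type":"object","properties":{"commands":{"type":"array","items":{"type":"object","properties":{"dr":{"type":"array","items":{"type":"number"}},"dp":{"type":"array","items":{"type":"number"}},"fingers":{"type":"number"}}}},"squeeze":{"type":"number"}},"required":["commands"]}

```bash
ls; mkdir -p pics; python3 - <<'E'
from station import robot
import cv2,json,numpy as np
o=robot.get_obs();print(o, robot.pinch_z)
ims=[]
for n in("scene","top"):
    s=robot.snapshot(n);cv2.imwrite(f'pics/{n}0.png',s['color'][:,:,::-1])
    print(n,{k:np.round(v,4).tolist() for k,v in s.items() if k!='color'})
E
```

```text
pics
{'time_s': 0.0, 'joints': array([ 1.11698661e+00,  4.23846261e-01,  1.63071057e+00, -8.74947601e-06,
        1.08857070e+00, -1.89774367e-02]), 'joint_vel': array([ 0.00060328, -0.00147491,  0.00045062, -0.00176858, -0.00024759,
       -0.00025323]), 'effort': array([ 2.90414118e-05, -5.44624901e+01, -2.73665643e+01,  6.43306808e-02,
        2.28230946e-02, -1.49043403e-04]), 'tool_pos': array([0.26300542, 0.56634716, 0.22189022]), 'orientation': array([ 2.15705266e-01,  9.76458217e-01, -7.47001956e-04, -1.75965883e-04]), 'contact_force': array([ 0.12141603, -0.76670062, -0.08507802]), 'ft_torque': array([ 0.01499033, -0.00396165, -0.02622992]), 'finger_force': 0.0, 'opening': 0.08763159737790445} 0.0187
scene {'mtx': [[509.8688, 0.0, 289.3445], [0.0, 509.8688, 211.8605], [0.0, 0.0, 1.0]], 'dist_coeffs': [-0.1528, 0.0, 0.0, 0.0, 0.0], 'eye': [-0.0948, -1.1008, 0.8168], 'rotation': [0.4862, -0.1027, -0.197, 0.8452]}
top {'mtx': [[396.8151, 0.0, 280.5651], [0.0, 396.8151, 203.6157], [0.0, 0.0, 1.0]], 'dist_coeffs': [-0.0792, 0.0, 0.0, 0.0, 0.0], 'eye': [0.292, 0.0713, 1.1507], 'rotation': [-0.0429, 0.0598, 0.7128, -0.6975]}
```

View pics/top0.png

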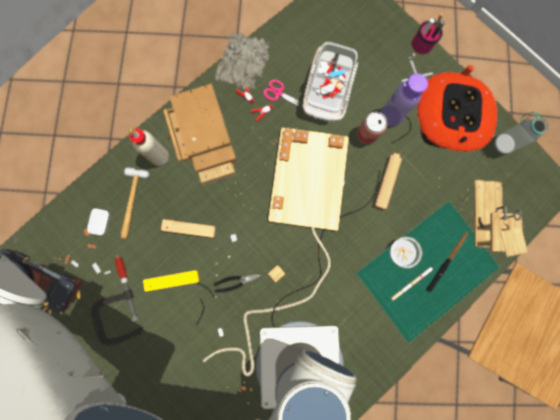

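View pics/scene0.png

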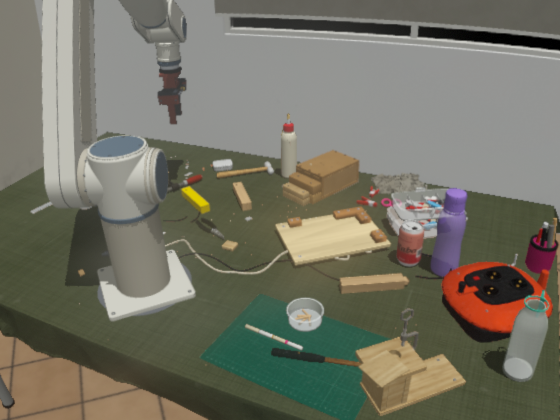

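The top view shows the jig at (310,180), with end stops towards the image top (world +x) and side stops on the left (+y).

Candidates:
- **Stile:** light bar at (188,228), yellow look-alike at (171,281), wooden block steps at (217,172).
- **Rail:** bar at (388,181), boards at (485,212).

By the description, the stile is the light bar at (188,228) and the rail is the bar at (388,181). I'll check both in a close crop.

```bash
cat > h.py <<'E'
import numpy as np,cv2
from scipy.spatial.transform import Rotation as R
from station import robot
def snap(n):
    o=robot.get_obs();s=robot.snapshot(n)
    if n=='wrist':
        T=np.eye(4);T[:3,:3]=R.from_quat(o['orientation']).as_matrix();T[:3,3]=o['tool_pos']
        T=T@np.array(s['T_tool_cam']);s['C']=T[:3,3];s['R']=T[:3,:3]
    else:
        s['C']=np.array(s['eye']);s['R']=R.from_quat(s['rotation']).as_matrix()
    return s
def cast(s,px,z):
    p=cv2.undistortPoints(np.array(px,float).reshape(-1,1,2),np.array(s['mtx']),np.array(s['dist_coeffs'])).reshape(-1,2)
    d=np.c_[p[:,0],-p[:,1],-np.ones(len(p))]@s['R'].T
    return s['C']+d*((z-s['C'][2])/d[:,2])[:,None]
def proj(s,P):
    c=(np.atleast_2d(P)-s['C'])@s['R'];c=c*[1,-1,-1]
    return cv2.projectPoints(c,np.zeros(3),np.zeros(3),np.array(s['mtx']),np.array(s['dist_coeffs']))[0].reshape(-1,2)
def wood(s,box=None,lo=(8,50,90),hi=(28,170,255)):
    h=cv2.cvtColor(s['color'],cv2.COLOR_RGB2HSV);m=cv2.inRange(h,lo,hi)
    if box is not None:
        k=np.zeros_like(m);x0,y0,x1,y1=box;k[y0:y1,x0:x1]=255;m&=k
    return m
def rect(s,m,z):
    c=max(cv2.findContours(m,0,2)[0],key=cv2.contourArea)
    P=cast(s,c.reshape(-1,2),z)[:,:2]*1000
    r=cv2.minAreaRect(P.astype(np.float32));return r,cv2.boxPoints(r)
E
python3 - <<'E'
from h import *
s=snap('top');c=s['color'][:,:,::-1]
a=cv2.resize(c[205:255,150:230],(480,300),interpolation=2)
b=cv2.resize(c[145:220,360:420],(300,375),interpolation=2)
j=cv2.resize(c[120:240,260:360],(500,600),interpolation=2)
o=np.zeros((600,1280,3),np.uint8)
o=np.zeros((600,800,3),np.uint8);o[:300,:480]=a;o[300:600,:240]=cv2.resize(b,(240,300));o[300:,300:550]=cv2.resize(j,(250,300))
cv2.imwrite('pics/crop.png',o)
for n,bx in(('stile',(155,210,222,245)),('rail',(370,148,405,215)),('jig',(262,122,355,235))):
    m=wood(s,bx);r,b=rect(s,m,.026);print(n,r,b.round(0).tolist())
E
```

```text
stile ((392.0169372558594, 307.28631591796875), (161.399658203125, 40.00327682495117), 81.29232025146484) [[360.0, 231.0], [400.0, 224.0], [424.0, 384.0], [384.0, 390.0]]
rail ((521.2384033203125, -276.73748779296875), (42.096656799316406, 180.3196563720703), 69.13053894042969) [[429.0, -264.0], [598.0, -329.0], [613.0, -289.0], [444.0, -225.0]]
jig ((525.1983032226562, -36.09590148925781), (220.65792846679688, 308.7630310058594), 81.66259002685547) [[356.0, -123.0], [662.0, -168.0], [694.0, 51.0], [388.0, 95.0]]
```

View pics/crop.png

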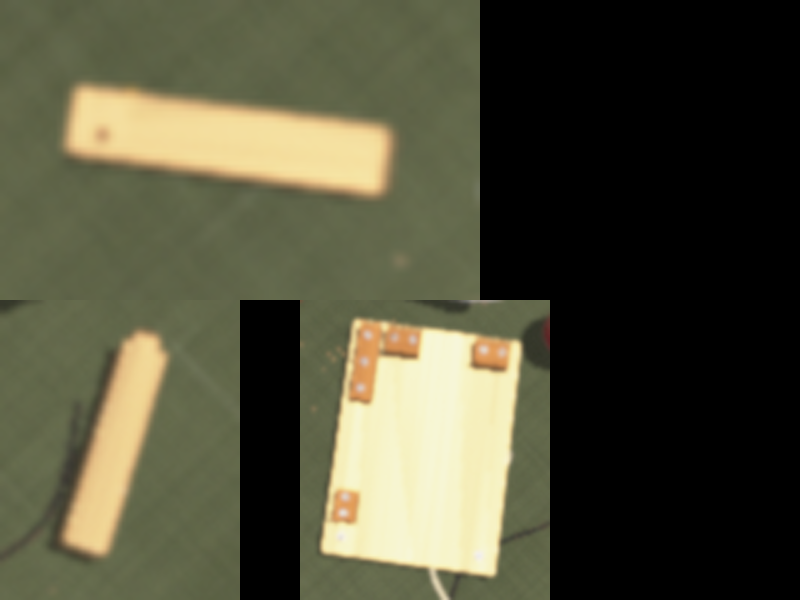

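The crop shows the stile's dark pin hole at (101,134), at its left (+y) end, on the lower (-x) edge. The rail's tenon is at the top (145,340), so both parts already point the right way. Next I'll move above the stile.

Emit:
carry_out(
  commands=[
    {"dr": [0,0,0.16]},
    {"dr": [0,0,0.16]},
    {"dr": [0,0,0.16]},
    {"dr": [0,0,0.16]},
    {"dr": [0,0,0.16]},
    {"dr": [0,0,0.16]},
    {"dr": [0,0,0.16]},
    {"dr": [0,0,0.16]},
    {"dp": [-0.03,0.0206,0]},
    {"dp": [-0.03,0.0206,0]},
    {"dp": [-0.03,0.0206,0]},
    {"dp": [-0.03,0.0206,0]},
    {"dp": [-0.03,0.0206,0]},
    {"dp": [-0.03,0.0206,0]},
    {"dp": [-0.03,0.0206,0]},
    {"dp": [-0.03,0.0206,0]},
    {"dp": [0,0,0]},
    {"dp": [0,0,0]},
  ],
)

```text
invalid input
```

```bash
python3 - <<'E'
from h import *
s=snap('wrist');print(np.round(s['T_tool_cam'],4).tolist(),np.round(s['mtx'],1).tolist(),s['dist_coeffs'],s['C'])
cv2.imwrite('pics/w1.png',s['color'][:,:,::-1])
try:
    r,b=rect(s,wood(s),.026);print(r,b)
except Exception as e:print(e)
t=snap('top')
print('can top',cast(t,[(377,122)],.115),'bottle cap',cast(t,[(137,134)],.232))
E
```

```text
[[-0.0001, 0.961, 0.2766, 0.0753], [1.0, 0.0003, -0.0006, 0.0002], [-0.0007, 0.2766, -0.961, -0.1624], [0.0, 0.0, 0.0, 1.0]] [[354.8, 0.0, 282.8], [0.0, 354.8, 212.2], [0.0, 0.0, 1.0]] [-0.05092186  0.          0.          0.          0.        ] [0.19495114 0.5985821  0.38450629]
((448.1519470214844, 807.6715698242188), (90.53130340576172, 163.5298309326172), 41.20127487182617) [[360.23502 839.37476]
 [467.9531  716.33484]
 [536.06885 775.9684 ]
 [428.3508  899.0083 ]]
can top [[ 0.66577878 -0.22670375  0.115     ]] bottle cap [[0.6032197  0.39047507 0.232     ]]
```

View pics/w1.png

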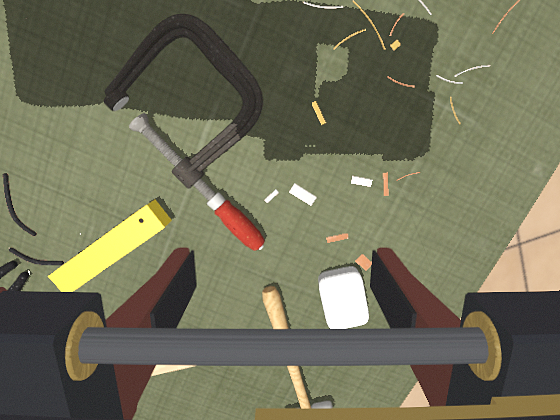

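The rows need every field, so the arm has not moved. This wrist view shows only the clamp, the yellow look-alike (110,245) and the hammer. Resending the move with full rows.

Emit:
carry_out(
  commands=[
    {"dr": [0,0,0.16],"dp": [0,0,0],"fingers": 0.0878},
    {"dr": [0,0,0.16],"dp": [0,0,0],"fingers": 0.0878},
    {"dr": [0,0,0.16],"dp": [0,0,0],"fingers": 0.0878},
    {"dr": [0,0,0.16],"dp": [0,0,0],"fingers": 0.0878},
    {"dr": [0,0,0.16],"dp": [0,0,0],"fingers": 0.0878},
    {"dr": [0,0,0.16],"dp": [0,0,0],"fingers": 0.0878},
    {"dr": [0,0,0.16],"dp": [0,0,0],"fingers": 0.0878},
    {"dr": [0,0,0.16],"dp": [0,0,0],"fingers": 0.0878},
    {"dr": [0,0,0],"dp": [-0.04,0.0206,0],"fingers": 0.0878},
    {"dr": [0,0,0],"dp": [-0.04,0.0206,0],"fingers": 0.0878},
    {"dr": [0,0,0],"dp": [-0.04,0.0206,0],"fingers": 0.0878},
    {"dr": [0,0,0],"dp": [-0.04,0.0206,0],"fingers": 0.0878},
    {"dr": [0,0,0],"dp": [-0.04,0.0206,0],"fingers": 0.0878},
    {"dr": [0,0,0],"dp": [-0.04,0.0206,0],"fingers": 0.0878},
    {"dr": [0,0,0],"dp": [-0.04,0.0206,0],"fingers": 0.0878},
    {"dr": [0,0,0],"dp": [-0.04,0.0206,0],"fingers": 0.0878},
    {"dr": [0,0,0],"dp": [0,0,0],"fingers": 0.0878},
    {"dr": [0,0,0],"dp": [0,0,0],"fingers": 0.0878},
    {"dr": [0,0,0],"dp": [0,0,0],"fingers": 0.0878},
  ],
)

```text
time_s: 2.62
tool_pos: [0.3802, 0.2274, 0.2227]
orientation: [0.756, 0.655, 0.0, -0.0]
contact_force: [-0.5, 0.6, -0.6]
opening: 0.088
finger_force: 0.0
```

```bash
python3 - <<'E'
from h import *
o=robot.get_obs();print(o['tool_pos'],R.from_quat(o['orientation']).as_matrix().round(4).tolist(),o['joints'].round(3),o['contact_force'])
s=snap('wrist')
cv2.imwrite('pics/w2.png',s['color'][:,:,::-1])
m=wood(s);m[250:]=0
r,b=rect(s,m,.026);print(r,b,proj(s,np.c_[b/1000,[.026]*4]))
E
```

```text
[0.38023381 0.22738447 0.22267964] [[0.1423, 0.9898, 0.0], [0.9898, -0.1423, 0.0002], [0.0002, 0.0, -1.0]] [0.512 0.152 2.016 0.    0.974 0.655] [-0.50681802  0.55140664 -0.60097703]
((592.5997924804688, 259.9919738769531), (154.38246154785156, 212.88320922851562), 2.7446653842926025) [[510.40012 362.61514]
 [520.5941  149.97617]
 [674.79944 157.3688 ]
 [664.60547 370.00778]] [[399.6001103   27.13723971]
 [420.43001812 238.35954613]
 [558.96193737 212.38175965]
 [558.98074051  -0.63090033]]
```

View pics/w2.png

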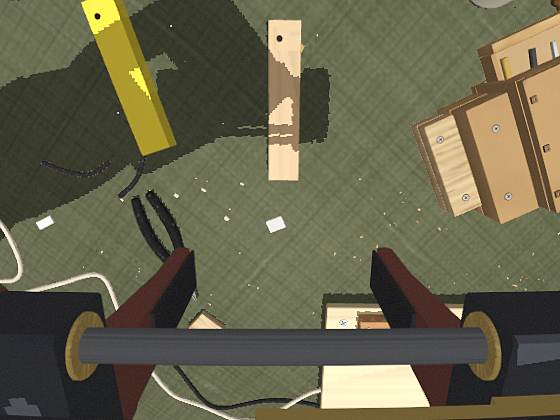

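The view shows the stile with top-face corners at about (269,19), (301,20), (298,181) and (268,180), and the pin hole at (279,38). The mortise side therefore faces image left, which is -x, as needed. Refining the contour with a mask that tolerates the shadow.

```bash
python3 - <<'E'
from h import *
s=snap('wrist')
m=wood(s,(255,5,315,195),(3,40,60),(22,200,255))
m=cv2.morphologyEx(m,cv2.MORPH_CLOSE,np.ones((5,5)));m=cv2.morphologyEx(m,cv2.MORPH_OPEN,np.ones((7,7)))
r,b=rect(s,m,.026);print(r,b.round(1).tolist(),proj(s,np.c_[b/1000,[.026]*4]).round(0).tolist())
c=cast(s,[(269,19),(301,20),(298,181),(268,180),(279,38)],.026)*1000;print(c.round(1).tolist(),c[:4].mean(0))
d=(c[0]-c[3])+(c[1]-c[2]);print('stile x-axis deg',np.degrees(np.arctan2(-d[0],d[1])))
E
```

```text
((394.1170959472656, 309.0920715332031), (151.08119201660156, 31.9960994720459), 81.24909210205078) [[366.79998779296875, 236.89999389648438], [398.3999938964844, 232.0], [421.3999938964844, 381.29998779296875], [389.79998779296875, 386.20001220703125]] [[268.0, 180.0], [299.0, 180.0], [303.0, 19.0], [268.0, 19.0]]
[[390.7, 385.9, 26.0], [419.8, 380.9, 26.0], [397.1, 231.3, 26.0], [366.8, 236.7, 26.0], [397.5, 368.3, 26.0]] [393.60146727 308.67074138  26.        ]
stile x-axis deg -8.862209476218224
```

Emit:
carry_out(
  commands=[
    {"dr": [0,0,0.01],"dp": [0.0415,0.0008,0],"fingers": 0.0878},
    {"dr": [0,0,0],"dp": [0.041,0.0008,0],"fingers": 0.07},
    {"dr": [0,0,0],"dp": [0,0,0.045],"fingers": 0.07},
    {"dr": [0,0,0],"dp": [0,0,0.045],"fingers": 0.07},
    {"dr": [0,0,0],"dp": [0,0,0.045],"fingers": 0.07},
    {"dr": [0,0,0],"dp": [0,0,0.045],"fingers": 0.07},
    {"dr": [0,0,0],"dp": [0,0,0.02],"fingers": 0.07},
    {"dr": [0,0,0],"dp": [0,0,0.012],"fingers": 0.07},
    {"dr": [0,0,0],"dp": [0,0,0.006],"fingers": 0.07},
    {"dr": [0,0,0],"dp": [0,0,0],"fingers": 0.07},
    {"dr": [0,0,0],"dp": [0,0,0],"fingers": 0.07},
  ],
)

```text
time_s: 4.1
tool_pos: [0.3947, 0.3083, 0.0055]
orientation: [0.759, 0.651, 0.001, 0.0]
contact_force: [-0.3, -0.3, 0.1]
opening: 0.0698
finger_force: 0.0
```

Emit:
carry_out(
  commands=[
    {"dr": [0,0,0],"dp": [0,0,0],"fingers": 0.02},
    {"dr": [0,0,0],"dp": [0,0,0],"fingers": 0.02},
    {"dr": [0,0,0],"dp": [0,0,0],"fingers": 0.02},
    {"dr": [0,0,0],"dp": [0,0,0],"fingers": 0.02},
    {"dr": [0,0,0],"dp": [0,0,0],"fingers": 0.02},
    {"dr": [0,0,0],"dp": [0,0,0],"fingers": 0.02},
  ],
  squeeze=20,
)

```text
time_s: 4.85
tool_pos: [0.3942, 0.3078, 0.0047]
orientation: [0.759, 0.651, -0.0, -0.0]
contact_force: [-1.4, 0.2, 1.6]
opening: 0.0302
finger_force: 20.0
```

Emit:
carry_out(
  commands=[
    {"dr": [0,0,0],"dp": [0,0,-0.03],"fingers": 0.02},
    {"dr": [0,0,0],"dp": [0,0,-0.055],"fingers": 0.02},
    {"dr": [0,0,0],"dp": [0,0,-0.055],"fingers": 0.02},
    {"dr": [0,0,0],"dp": [0,0,-0.055],"fingers": 0.02},
    {"dr": [0,0,0],"dp": [-0.0427,0.0173,0],"fingers": 0.02},
    {"dr": [0,0,0],"dp": [-0.0427,0.0173,0],"fingers": 0.02},
    {"dr": [0,0,0],"dp": [-0.0427,0.0173,0],"fingers": 0.02},
    {"dr": [0,0,0],"dp": [-0.0427,0.0173,0],"fingers": 0.02},
    {"dr": [0,0,0],"dp": [-0.0427,0.0173,0],"fingers": 0.02},
    {"dr": [0,0,0],"dp": [-0.0427,0.0173,0],"fingers": 0.02},
    {"dr": [0,0,0],"dp": [-0.0427,0.0173,0],"fingers": 0.02},
    {"dr": [0,0,0],"dp": [-0.0427,0.0173,0],"fingers": 0.02},
    {"dr": [0,0,0],"dp": [-0.0427,0.0173,0],"fingers": 0.02},
    {"dr": [0,0,0],"dp": [-0.0427,0.0173,0],"fingers": 0.02},
    {"dr": [0,0,0],"dp": [0,0,0],"fingers": 0.02},
    {"dr": [0,0,0],"dp": [0,0,0],"fingers": 0.02},
  ],
)

```text
time_s: 6.85
tool_pos: [0.499, -0.1402, 0.1992]
orientation: [0.76, 0.65, -0.0, -0.001]
contact_force: [-0.0, 0.9, -0.6]
opening: 0.0299
finger_force: 20.0
```

```bash
python3 - <<'E'
from h import *
o=robot.get_obs();print(o['tool_pos'],R.from_quat(o['orientation']).as_matrix().round(4).tolist(),o['opening'],o['contact_force'])
s=snap('wrist');cv2.imwrite('pics/w3.png',s['color'][:,:,::-1])
np.savez('w3.npz',**s)
h=cv2.cvtColor(s['color'],cv2.COLOR_RGB2HSV)
m=cv2.inRange(h,(5,110,60),(18,255,235))
for c in cv2.findContours(m,0,2)[0]:
    if cv2.contourArea(c)>300:
        P=cast(s,c.reshape(-1,2),.04)[:,:2]*1000
        r=cv2.minAreaRect(P.astype(np.float32));print(cv2.boundingRect(c),[np.round(v,1) for v in r])
E
```

```text
[ 0.49903692 -0.14024418  0.19924319] [[0.154, 0.9881, -0.0012], [0.9881, -0.154, 0.0006], [0.0004, -0.0013, -1.0]] 0.02987916492304422 [-0.04949479  0.88734241 -0.61773851]
(480, 370, 57, 48) [array([ 718. , -411.8]), array([67.5, 61.8]), np.float64(80.4)]
(439, 222, 95, 87) [array([ 680.3, -233.6]), array([80.2, 85.2]), np.float64(42.4)]
(406, 132, 44, 47) [array([ 634.8, -123.5]), array([41.9, 37.5]), np.float64(81.7)]
(416, 4, 48, 57) [array([651.1, -21.1]), array([44. , 37.2]), np.float64(81.1)]
```

View pics/w3.png

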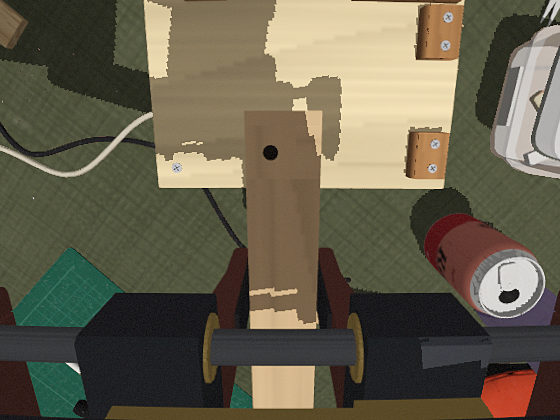

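The two end stops are at (438,32) and (428,155), the can is at (490,265), and the held stile's pin hole is at (270,153). The side stops are just out of frame, so I'll back off 100 mm.

Emit:
carry_out(
  commands=[
    {"dr": [0,0,0],"dp": [-0.04,0,-0.01],"fingers": 0.02},
    {"dr": [0,0,0],"dp": [-0.04,0,-0.01],"fingers": 0.02},
    {"dr": [0,0,0],"dp": [-0.03,0,-0.01],"fingers": 0.02},
    {"dr": [0,0,0],"dp": [0,0,0],"fingers": 0.02},
    {"dr": [0,0,0],"dp": [0,0,0],"fingers": 0.02},
    {"dr": [0,0,0],"dp": [0,0,0],"fingers": 0.02},
  ],
)

```text
time_s: 7.65
tool_pos: [0.4827, -0.2478, 0.2292]
orientation: [0.759, 0.651, -0.0, -0.001]
contact_force: [1.1, -0.2, -0.2]
opening: 0.0298
finger_force: 20.0
```

```bash
python3 - <<'E'
from h import *
o=robot.get_obs();print(o['tool_pos'],R.from_quat(o['orientation']).as_matrix().round(4).tolist(),o['opening'],o['contact_force'])
s=snap('wrist');cv2.imwrite('pics/w4.png',cv2.resize(s['color'][:300,:,::-1],(800,429)))
np.savez('w4.npz',**s)
E
```

```text
[ 0.48270191 -0.24782748  0.22923391] [[0.1518, 0.9884, -0.0009], [0.9884, -0.1518, 0.0007], [0.0005, -0.001, -1.0]] 0.029795669710516382 [ 1.11870326 -0.1955858  -0.15919953]
```

View pics/w4.png

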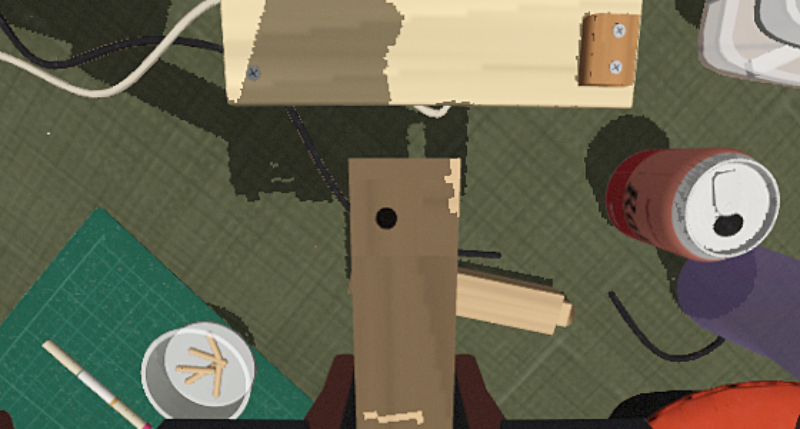

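This shows the jig's near edge from (231,104) to (632,107), the can at (725,205) and the rail's tenon end at (565,315). I moved the wrong way: the camera looks towards tool +x. I'll work out the jig from both views using the near edge and end stops.

```bash
python3 - <<'E'
from h import *
for f,c,st in(('w3.npz',[(159.5,187.5),(444.5,188.5)],[(460,4),(460,59),(449,178)]),('w4.npz',[(162,73),(442,75)],[])):
    s=dict(np.load(f))
    # refine near edge: last bright row per column
    g=cv2.cvtColor(s['color'],cv2.COLOR_RGB2HSV)
    m=cv2.inRange(g,(10,40,120),(35,160,255))
    y0=int(c[0][1]);pts=[]
    for x in list(range(185,235,3))+list(range(330,425,3)):
        col=np.where(m[y0-15:y0+6,x])[0]
        if len(col): pts.append((x,y0-15+col.max()+.5))
    P=cast(s,pts,.024)[:,:2]*1000
    k=np.polyfit(P[:,0],P[:,1],1);
    res=P[:,1]-np.polyval(k,P[:,0]);ok=abs(res)<2;k=np.polyfit(P[ok,0],P[ok,1],1)
    a=np.arctan(k[0]);print(f,'yaw',np.degrees(a),'n',ok.sum(),len(pts))
    C=cast(s,c,.024)[:,:2]*1000;print('corners',C.round(1).tolist(),np.linalg.norm(C[1]-C[0]))
    ex=np.array([np.cos(a),np.sin(a)]);ey=np.array([-ex[1],ex[0]])
    mid=C.mean(0);mid[1]=np.polyval(k,mid[0]);print('origin',mid-15*ex+100*ey)
    if st: 
        q=cast(s,st,.04)[:,:2]*1000;print('stop back edge in jig',[( (v-(mid-15*ex+100*ey))@ex,(v-(mid-15*ex+100*ey))@ey) for v in q])
E
```

```text
w3.npz yaw -9.14991733815211 n 49 49
corners [[381.1, -117.6], [656.8, -161.5]] 279.18694593401915
origin [520.04366949 -38.61409127]
stop back edge in jig [(np.float64(142.13884409833895), np.float64(60.50581495932738)), (np.float64(147.0773853518085), np.float64(17.289132930173537)), (np.float64(150.03463679061585), np.float64(-86.2041228068265))]
w4.npz yaw -9.450512452410289 n 48 49
corners [[383.1, -118.6], [655.3, -161.7]] 275.6702445215524
origin [520.83308039 -38.73959085]
```

Emit:
carry_out(
  commands=[
    {"dr": [0,0,0],"dp": [0.05,0,0],"fingers": 0.02},
    {"dr": [0,0,0],"dp": [0.05,0,0],"fingers": 0.02},
    {"dr": [0,0,0],"dp": [0.05,0.025,0],"fingers": 0.02},
    {"dr": [0,0,0.005],"dp": [0.05,0.025,0],"fingers": 0.02},
    {"dr": [0,0,0],"dp": [0,0.045,0],"fingers": 0.02},
    {"dr": [0,0,0],"dp": [0,0,0],"fingers": 0.02},
    {"dr": [0,0,0],"dp": [0,0,0],"fingers": 0.02},
    {"dr": [0,0,0],"dp": [0,0,0],"fingers": 0.02},
  ],
)

```text
time_s: 8.7
tool_pos: [0.6061, -0.0665, 0.2295]
orientation: [0.761, 0.649, -0.0, -0.0]
contact_force: [-0.4, -0.4, -2.3]
opening: 0.0301
finger_force: 20.0
```

```bash
python3 - <<'E'
from h import *
o=robot.get_obs();print(o['tool_pos'],R.from_quat(o['orientation']).as_matrix().round(4).tolist(),o['opening'],o['contact_force'],o['joints'].round(2))
s=snap('wrist');cv2.imwrite('pics/w5.png',cv2.resize(s['color'][:320,:,::-1],(800,457)))
np.savez('w5.npz',**s)
E
```

```text
[ 0.60613974 -0.06649105  0.22947468] [[0.1586, 0.9873, -0.0011], [0.9873, -0.1586, 0.0002], [-0.0, -0.0011, -1.0]] 0.030077357324360846 [-0.43855774 -0.42085955 -2.29519964] [-0.13  0.39  1.66  0.    1.09  0.03]
```

View pics/w5.png

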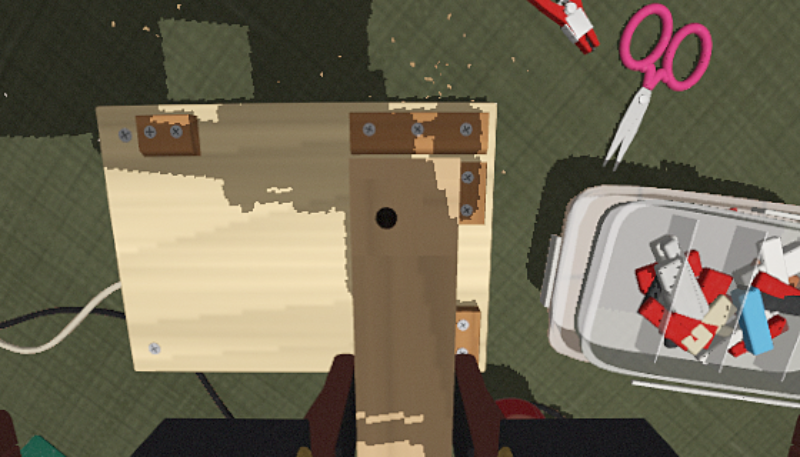

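The whole jig is visible: corners at (96,106), (496,103), (487,371), (135,371), and side stops at (420,132) and (167,135).

```bash
python3 - <<'E'
from h import *
s=dict(np.load('w5.npz'))
C=cast(s,np.array([(96,106),(496,103),(487,371),(135,371)])*.7,.024)[:,:2]*1000
M=np.array([(-125,100),(155,100),(155,-100),(-125,-100)],float)
a=C-C.mean(0);b=M-M.mean(0)
th=np.arctan2((b[:,0]*a[:,1]-b[:,1]*a[:,0]).sum(),(a*b).sum());Rm=np.array([[np.cos(th),-np.sin(th)],[np.sin(th),np.cos(th)]])
o=C.mean(0)-Rm@M.mean(0);print(np.degrees(th),o,((C-o)@Rm).round(1).tolist())
for n,px,z in(('stop corners z40',[(350,112),(487,112),(136,116),(198,116),(480,160),(480,223)],.04),('face bottoms z24',[(350,154),(139,156),(199,157)],.024)):
    print(n,((cast(s,np.array(px)*.7,z)[:,:2]*1000-o)@Rm).round(1).tolist())
ob=robot.get_obs();t=ob['tool_pos'][:2]*1000
Rt=R.from_quat(ob['orientation']).as_matrix()
print('tcp in jig',(t-o)@Rm,'tool yaw',np.degrees(np.arctan2(Rt[1,1],Rt[0,1])))
# held stile pose: end corners+hole at top z
H=cast(s,np.array([(348,156),(461,157),(386,218)])*.7,ob['tool_pos'][2]+.021)[:,:2]*1000
print('held end corners, hole in jig',((H-o)@Rm).round(1).tolist())
E
```

```text
-8.995437366739615 [519.59681608 -38.72504375] [[-124.1, 99.9], [153.5, 98.8], [155.4, -99.2], [-124.7, -99.4]]
stop corners z40 [[55.1, 91.6], [145.0, 91.5], [-88.1, 91.2], [-46.0, 90.3], [141.5, 60.9], [143.0, 18.6]]
face bottoms z24 [[52.7, 65.1], [-97.6, 65.5], [-54.3, 64.1]]
tcp in jig [ 89.99594491 -13.98593533] tool yaw -9.13893961551666
held end corners, hole in jig [[75.5, 62.6], [105.8, 62.2], [85.5, 45.9]]
```

Emit:
carry_out(
  commands=[
    {"dr": [0,0,0],"dp": [0.0005,0.0055,0.03],"fingers": 0.02},
    {"dr": [0,0,0],"dp": [0,0,0.045],"fingers": 0.02},
    {"dr": [0,0,0],"dp": [0,0,0.045],"fingers": 0.02},
    {"dr": [0,0,0],"dp": [0,0,0.04],"fingers": 0.02},
    {"dr": [0,0,0],"dp": [0,0,0.02],"fingers": 0.02},
    {"dr": [0,0,0],"dp": [0,0,0.01],"fingers": 0.02},
    {"dr": [0,0,0],"dp": [0,0,0.005],"fingers": 0.02},
    {"dr": [0,0,0],"dp": [0,0,0.003],"fingers": 0.02},
    {"dr": [0,0,0],"dp": [0,0,0],"fingers": 0.02},
    {"dr": [0,0,0],"dp": [0,0,0],"fingers": 0.02},
    {"dr": [0,0,0],"dp": [0,0,0],"fingers": 0.02},
  ],
)

```text
time_s: 10.12
tool_pos: [0.6131, -0.0669, 0.0321]
orientation: [0.761, 0.649, 0.0, 0.0]
contact_force: [0.3, 0.1, -0.9]
opening: 0.0299
finger_force: 20.0
```

Emit:
carry_out(
  commands=[
    {"dr": [0,0,0],"dp": [0,0,0.001],"fingers": 0.02},
    {"dr": [0,0,0],"dp": [0,0,0.001],"fingers": 0.02},
    {"dr": [0,0,0],"dp": [0,0,0.0005],"fingers": 0.02},
    {"dr": [0,0,0],"dp": [0,0,0],"fingers": 0.02},
    {"dr": [0,0,0],"dp": [0,0,0],"fingers": 0.02},
  ],
)

```text
time_s: 10.75
tool_pos: [0.6128, -0.0669, 0.0291]
orientation: [0.761, 0.649, -0.0, -0.0]
contact_force: [0.1, 0.1, -0.7]
opening: 0.0298
finger_force: 20.0
```

Emit:
carry_out(
  commands=[
    {"dr": [0,0,0],"dp": [0,0.001,0],"fingers": 0.02},
    {"dr": [0,0,0],"dp": [0,0.001,0],"fingers": 0.02},
    {"dr": [0,0,0],"dp": [0,0.001,0],"fingers": 0.02},
    {"dr": [0,0,0],"dp": [0,0.0005,0],"fingers": 0.02},
    {"dr": [0,0,0],"dp": [0,0,0],"fingers": 0.02},
    {"dr": [0,0,0],"dp": [0,0,0],"fingers": 0.02},
  ],
)

```text
time_s: 11.5
tool_pos: [0.6147, -0.0672, 0.0288]
orientation: [0.761, 0.649, -0.001, -0.001]
contact_force: [-5.7, 1.1, 2.4]
opening: 0.0299
finger_force: 20.0
```

Emit:
carry_out(
  commands=[
    {"dr": [0,0,0],"dp": [0.001,0,0],"fingers": 0.02},
    {"dr": [0,0,0],"dp": [0.001,0,0],"fingers": 0.02},
    {"dr": [0,0,0],"dp": [0.001,0,0],"fingers": 0.02},
    {"dr": [0,0,0],"dp": [0,0,0],"fingers": 0.02},
    {"dr": [0,0,0],"dp": [0,0,0],"fingers": 0.02},
  ],
)

```text
time_s: 12.12
tool_pos: [0.6149, -0.0652, 0.0288]
orientation: [0.761, 0.649, -0.002, -0.001]
contact_force: [-6.1, -4.3, 2.5]
opening: 0.0299
finger_force: 20.0
```

Emit:
carry_out(
  commands=[
    {"dr": [0,0,0],"dp": [0.001,0,0],"fingers": 0.02},
    {"dr": [0,0,0],"dp": [0.001,0,0],"fingers": 0.02},
    {"dr": [0,0,0],"dp": [0,0,0],"fingers": 0.02},
    {"dr": [0,0,0],"dp": [0,0,0],"fingers": 0.02},
  ],
)

```text
time_s: 12.62
tool_pos: [0.615, -0.065, 0.0288]
orientation: [0.761, 0.649, -0.002, -0.0]
contact_force: [-7.3, -14.0, 2.0]
opening: 0.0299
finger_force: 20.0
```

Emit:
carry_out(
  commands=[
    {"dr": [0,0,0],"dp": [-0.001,0,0.0005],"fingers": 0.02},
    {"dr": [0,0,0],"dp": [-0.001,0,0.0005],"fingers": 0.02},
    {"dr": [0,0,0],"dp": [-0.0003,0,0],"fingers": 0.02},
    {"dr": [0,0,0],"dp": [0,0,0],"fingers": 0.02},
    {"dr": [0,0,0],"dp": [0,0,0],"fingers": 0.02},
  ],
)

```text
time_s: 13.25
tool_pos: [0.615, -0.0651, 0.0287]
orientation: [0.761, 0.649, -0.001, -0.001]
contact_force: [-9.2, -1.6, 9.7]
opening: 0.0298
finger_force: 20.0
```

Emit:
carry_out(
  commands=[
    {"dr": [0,0,0],"dp": [0,0,0],"fingers": 0.05},
    {"dr": [0,0,0],"dp": [0,0,0],"fingers": 0.05},
    {"dr": [0,0,0],"dp": [0,0,0],"fingers": 0.05},
    {"dr": [0,0,0],"dp": [0,0,0],"fingers": 0.05},
    {"dr": [0,0,0],"dp": [0,0,-0.04],"fingers": 0.05},
    {"dr": [0,0,0],"dp": [0,0,-0.05],"fingers": 0.07},
    {"dr": [0,0,0],"dp": [0,0,-0.05],"fingers": 0.07},
    {"dr": [0,0,0],"dp": [-0.04,-0.04,-0.05],"fingers": 0.07},
    {"dr": [0,0,0],"dp": [-0.04,-0.04,-0.02],"fingers": 0.07},
    {"dr": [0,0,0],"dp": [0,0,0],"fingers": 0.07},
    {"dr": [0,0,0],"dp": [0,0,0],"fingers": 0.07},
  ],
)

```text
time_s: 14.62
tool_pos: [0.5334, -0.1254, 0.2297]
orientation: [0.761, 0.648, 0.0, 0.0]
contact_force: [-0.6, 0.5, 0.3]
opening: 0.0701
finger_force: 0.0
```

```bash
python3 - <<'E'
from h import *
o=robot.get_obs();print(o['tool_pos'],o['orientation'],o['joints'].round(2),o['contact_force'])
s=snap('wrist');cv2.imwrite('pics/w6.png',s['color'][:,:,::-1]);np.savez('w6.npz',**s)
E
```

```text
[ 0.5333587  -0.12539261  0.22969783] [7.61248658e-01 6.48459929e-01 3.50466396e-04 2.79979397e-04] [-0.25  0.3   1.8   0.    1.04 -0.09] [-0.56685649  0.50483962  0.31501755]
```

View pics/w6.png

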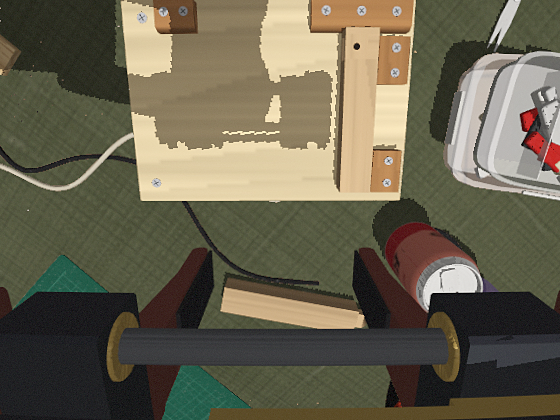

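The stile is seated: its mortised end is at the side stop (360,25) and its back edge is against both end stops (380,60) and (375,170). The rail lies at (290,300) and the can is still standing. I'll find the tall bottle by the rail before going there.

```bash
python3 - <<'E'
from h import *
t=snap('top');s=snap('scene')
for z in(.15,.2,.25,.3):print(z,cast(t,[(415,83)],z)[0,:2].round(3),cast(s,[(456,194)],z)[0,:2].round(3))
w=dict(np.load('w6.npz'))
m=wood(w,(215,265,362,330),(3,40,110),(24,200,255));m=cv2.morphologyEx(m,cv2.MORPH_OPEN,np.ones((5,5)))
r,b=rect(w,m,.026);print(r,b.round(0).tolist(),proj(w,np.c_[b/1000,[.026]*4]).round(0).tolist())
r,b=rect(t,wood(t,(370,148,405,215)),.026);print(r,b.round(0).tolist())
E
```

```text
0.15 [ 0.765 -0.33 ] [ 0.838 -0.196]
0.2 [ 0.741 -0.31 ] [ 0.768 -0.264]
0.25 [ 0.718 -0.29 ] [ 0.698 -0.332]
0.3 [ 0.694 -0.27 ] [ 0.628 -0.399]
((521.7273559570312, -276.1731262207031), (33.1159553527832, 168.48654174804688), 69.34929656982422) [[437.0, -262.0], [595.0, -321.0], [606.0, -290.0], [449.0, -231.0]] [[220.0, 311.0], [358.0, 336.0], [366.0, 312.0], [224.0, 287.0]]Traceback (most recent call last):
  File "<stdin>", line 7, in <module>
  File "h.py", line 25, in rect
    c=max(cv2.findContours(m,0,2)[0],key=cv2.contourArea)
ValueError: max() iterable argument is empty
```

Emit:
carry_out(
  commands=[
    {"dr": [0,0,-0.152],"dp": [0,0,0],"fingers": 0.07},
    {"dr": [0,0,-0.152],"dp": [0,0,0],"fingers": 0.07},
    {"dr": [0,0,-0.152],"dp": [0,0,0],"fingers": 0.07},
    {"dr": [0,0,-0.152],"dp": [0,0,0],"fingers": 0.07},
    {"dr": [0,0,-0.152],"dp": [0,0,0],"fingers": 0.07},
    {"dr": [0,0,-0.152],"dp": [0,0,0],"fingers": 0.07},
    {"dr": [0,0,-0.152],"dp": [0,0,0],"fingers": 0.07},
    {"dr": [0,0,-0.152],"dp": [0,0,0],"fingers": 0.07},
    {"dr": [0,0,-0.152],"dp": [0,0,0],"fingers": 0.07},
    {"dr": [0,0,0],"dp": [-0.02,-0.03,0],"fingers": 0.07},
    {"dr": [0,0,0],"dp": [-0.02,-0.03,0],"fingers": 0.07},
    {"dr": [0,0,0],"dp": [-0.02,-0.03,0],"fingers": 0.07},
    {"dr": [0,0,0],"dp": [-0.02,-0.03,0],"fingers": 0.07},
    {"dr": [0,0,0],"dp": [-0.018,-0.027,0],"fingers": 0.07},
    {"dr": [0,0,0],"dp": [0,0,0],"fingers": 0.07},
    {"dr": [0,0,0],"dp": [0,0,0],"fingers": 0.07},
    {"dr": [0,0,0],"dp": [0,0,0],"fingers": 0.07},
  ],
)

```text
time_s: 16.9
tool_pos: [0.5726, -0.2962, 0.2292]
orientation: [0.179, 0.984, 0.0, -0.0]
contact_force: [0.6, 0.2, 0.7]
opening: 0.0696
finger_force: 0.0
```

```bash
python3 - <<'E'
from h import *
o=robot.get_obs();print(o['tool_pos'],R.from_quat(o['orientation']).as_matrix().round(4).tolist(),o['joints'].round(2))
s=snap('wrist');cv2.imwrite('pics/w7.png',s['color'][:,:,::-1]);np.savez('w7.npz',**s)
m=wood(s,None,(3,40,110),(24,200,255));m[330:]=0;m=cv2.morphologyEx(m,cv2.MORPH_OPEN,np.ones((5,5)))
for c in cv2.findContours(m,0,2)[0]:
    if cv2.contourArea(c)>800:
        P=cast(s,c.reshape(-1,2),.026)[:,:2]*1000
        r=cv2.minAreaRect(P.astype(np.float32));print(cv2.boundingRect(c),r,cv2.boxPoints(r).round(0).tolist())
E
```

```text
[ 0.57257001 -0.29618611  0.22923648] [[-0.9357, 0.3528, -0.0007], [0.3528, 0.9357, 0.0006], [0.0009, 0.0003, -1.0]] [-0.5   0.45  1.58  0.    1.12 -1.71]
(0, 97, 61, 138) ((466.2607421875, -544.0305786132812), (69.07350158691406, 152.64749145507812), 57.17487335205078) [[383.0, -532.0], [512.0, -614.0], [549.0, -556.0], [421.0, -474.0]]
(267, 43, 33, 173) ((523.6287841796875, -276.9736022949219), (31.9576416015625, 170.91317749023438), 69.35013580322266) [[438.0, -262.0], [598.0, -322.0], [609.0, -292.0], [449.0, -232.0]]
(399, 0, 161, 212) ((562.40283203125, -72.38745880126953), (155.04055786132812, 211.29698181152344), 80.79539489746094) [[446.0, -132.0], [654.0, -166.0], [679.0, -13.0], [471.0, 21.0]]
```

View pics/w7.png

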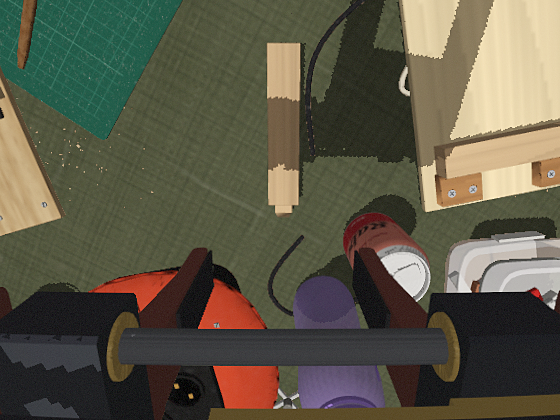

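The rail is at x 267–300, y 43–206, with its tenon at (284,210) pointing to jig +x. It is squarely between the fingers in yaw.

Emit:
carry_out(
  commands=[
    {"dr": [0,0,0],"dp": [0.03,0.0005,0],"fingers": 0.07},
    {"dr": [0,0,0],"dp": [0.028,0,0],"fingers": 0.07},
    {"dr": [0,0,0],"dp": [0,0,0.045],"fingers": 0.07},
    {"dr": [0,0,0],"dp": [0,0,0.045],"fingers": 0.07},
    {"dr": [0,0,0],"dp": [0,0,0.045],"fingers": 0.07},
    {"dr": [0,0,0],"dp": [0,0,0.045],"fingers": 0.07},
    {"dr": [0,0,0],"dp": [0,0,0.025],"fingers": 0.07},
    {"dr": [0,0,0],"dp": [0,0,0.013],"fingers": 0.07},
    {"dr": [0,0,0],"dp": [0,0,0.006],"fingers": 0.07},
    {"dr": [0,0,0],"dp": [0,0,0],"fingers": 0.07},
    {"dr": [0,0,0],"dp": [0,0,0],"fingers": 0.07},
  ],
)

```text
time_s: 18.32
tool_pos: [0.5192, -0.2769, 0.0066]
orientation: [0.18, 0.984, -0.0, 0.001]
contact_force: [-0.0, -0.7, 0.1]
opening: 0.07
finger_force: 0.0
```

Emit:
carry_out(
  commands=[
    {"dr": [0,0,0],"dp": [0,0,0],"fingers": 0.02},
    {"dr": [0,0,0],"dp": [0,0,0],"fingers": 0.02},
    {"dr": [0,0,0],"dp": [0,0,0],"fingers": 0.02},
    {"dr": [0,0,0],"dp": [0,0,0],"fingers": 0.02},
    {"dr": [0,0,0],"dp": [0,0,0],"fingers": 0.02},
    {"dr": [0,0,0],"dp": [0,0,0],"fingers": 0.02},
  ],
  squeeze=35,
)

```text
time_s: 19.08
tool_pos: [0.5185, -0.2765, 0.0056]
orientation: [0.18, 0.984, 0.0, -0.0]
contact_force: [-0.2, 0.8, 0.3]
opening: 0.032
finger_force: 35.0
```

Emit:
carry_out(
  commands=[
    {"dr": [0,0,0],"dp": [0,0,-0.03],"fingers": 0.02},
    {"dr": [0,0,0],"dp": [0,0,-0.05],"fingers": 0.02},
    {"dr": [0,0,0],"dp": [0,0,-0.06],"fingers": 0.02},
    {"dr": [0,0,-0.1],"dp": [0,0,0],"fingers": 0.02},
    {"dr": [0,0,-0.103],"dp": [0,0,0],"fingers": 0.02},
    {"dr": [0,0,0],"dp": [0.01,0.04,0],"fingers": 0.02},
    {"dr": [0,0,0],"dp": [0.01,0.05,0],"fingers": 0.02},
    {"dr": [0,0,0],"dp": [0.01,0.05,0],"fingers": 0.02},
    {"dr": [0,0,0],"dp": [0.01,0.05,0],"fingers": 0.02},
    {"dr": [0,0,0],"dp": [0.01,0.05,0],"fingers": 0.02},
    {"dr": [0,0,0],"dp": [0.01,0.041,0],"fingers": 0.02},
    {"dr": [0,0,0],"dp": [0,0,0],"fingers": 0.02},
    {"dr": [0,0,0],"dp": [0,0,0],"fingers": 0.02},
    {"dr": [0,0,0],"dp": [0,0,0],"fingers": 0.02},
  ],
)

```text
time_s: 20.82
tool_pos: [0.5038, 0.0094, 0.1455]
orientation: [0.08, 0.997, -0.0, 0.0]
contact_force: [0.4, -1.0, -0.7]
opening: 0.0317
finger_force: 35.0
```

```bash
cat > j.py <<'E'
from h import *
def st():
    o=robot.get_obs();a=np.radians(-9.05);ex=np.array([np.cos(a),np.sin(a)]);ey=np.array([-ex[1],ex[0]])
    d=o['tool_pos'][:2]*1000-[518.2,-38.5];M=R.from_quat(o['orientation']).as_matrix()
    f=o['contact_force'];print('t',o['time_s'],'tcp jig',(d@ex).round(2),(d@ey).round(2),'z',(o['tool_pos'][2]*1000).round(2),'yaw-jig',(np.degrees(np.arctan2(M[1,1],M[0,1]))-80.95).round(2),'tilt z',M[:,2].round(4),'F jig',(f[:2]@ex).round(1),(f[:2]@ey).round(1),f[2].round(1),'open',o['opening'].round(4))
if __name__=='__main__':st()
E
python3 j.py
```

```text
Traceback (most recent call last):
  File "j.py", line 6, in <module>
    if __name__=='__main__':st()
                            ~~^^
  File "j.py", line 5, in st
    f=o['contact_force'];print('t',o['time_s'],'tcp jig',(d@ex).round(2),(d@ey).round(2),'z',(o['tool_pos'][2]*1000).round(2),'yaw-jig',(np.degrees(np.arctan2(M[1,1],M[0,1]))-80.95).round(2),'tilt z',M[:,2].round(4),'F jig',(f[:2]@ex).round(1),(f[:2]@ey).round(1),f[2].round(1),'open',o['opening'].round(4))
                                                                                                                                                                                                                                                                                             ^^^^^^^^^^^^^^^^^^
AttributeError: 'float' object has no attribute 'round'
```

Emit:
carry_out(
  commands=[
    {"dr": [0,0,0],"dp": [0,0,0.04],"fingers": 0.02},
    {"dr": [0,0,0],"dp": [0,0,0.04],"fingers": 0.02},
    {"dr": [0,0,0],"dp": [0,0,0.02],"fingers": 0.02},
    {"dr": [0,0,0],"dp": [0,0,0.01],"fingers": 0.02},
    {"dr": [0,0,0],"dp": [0,0,0.004],"fingers": 0.02},
    {"dr": [0,0,0],"dp": [0,0,0.001],"fingers": 0.02},
    {"dr": [0,0,0],"dp": [0,0,0],"fingers": 0.02},
    {"dr": [0,0,0],"dp": [0,0,0],"fingers": 0.02},
    {"dr": [0,0,0],"dp": [0,0,0],"fingers": 0.02},
  ],
)

```text
time_s: 21.95
tool_pos: [0.5039, 0.0105, 0.0309]
orientation: [0.079, 0.997, 0.0, 0.0]
contact_force: [-0.4, -0.4, -0.8]
opening: 0.0317
finger_force: 35.0
```

```bash
sed -i "s/o\['opening'\].round(4)/round(o['opening'],4)/" j.py; python3 j.py; python3 - <<'E'
from h import *
s=snap('top');c=s['color'][125:240,255:365,::-1];d=snap('scene')['color'][190:270,260:420,::-1]
o=np.zeros((500,800,3),np.uint8);o[:500,:478]=cv2.resize(c,(478,500),interpolation=2)
o[:160,480:800]=cv2.resize(d,(320,160),interpolation=2);cv2.imwrite('pics/t8.png',o)
E
```

```text
t 21.95 tcp jig -21.79 46.11 z 30.93 yaw-jig -0.04 tilt z [ 7.e-04 -0.e+00 -1.e+00] F jig -0.4 -0.4 -0.8 open 0.0317
```

Emit:
carry_out(
  commands=[
    {"dr": [0,0,0],"dp": [0,0,0.001],"fingers": 0.02},
    {"dr": [0,0,0],"dp": [0,0.001,0],"fingers": 0.02},
    {"dr": [0,0,0],"dp": [0,0.001,0],"fingers": 0.02},
    {"dr": [0,0,0],"dp": [0,0.001,0],"fingers": 0.02},
    {"dr": [0,0,0],"dp": [0,0,0],"fingers": 0.02},
    {"dr": [0,0,0],"dp": [0,0,0],"fingers": 0.02},
  ],
)

```text
time_s: 22.8
tool_pos: [0.5042, 0.0131, 0.0296]
orientation: [0.079, 0.997, -0.0, -0.0]
contact_force: [-0.6, -4.2, -0.0]
opening: 0.0317
finger_force: 35.0
```

```bash
python3 j.py
```

```text
t 22.8 tcp jig -21.99 48.78 z 29.57 yaw-jig -0.04 tilt z [-1.e-04 -3.e-04 -1.e+00] F jig 0.1 -4.3 -0.0 open 0.0317
```

Emit:
carry_out(
  commands=[
    {"dr": [0,0,0],"dp": [-0.003,0,0],"fingers": 0.02},
    {"dr": [0,0,0],"dp": [-0.003,0,0],"fingers": 0.02},
    {"dr": [0,0,0],"dp": [-0.003,0,0],"fingers": 0.02},
    {"dr": [0,0,0],"dp": [-0.002,0,0],"fingers": 0.02},
    {"dr": [0,0,0],"dp": [-0.002,0,0],"fingers": 0.02},
    {"dr": [0,0,0],"dp": [-0.001,0,0],"fingers": 0.02},
    {"dr": [0,0,0],"dp": [-0.001,0,0],"fingers": 0.02},
    {"dr": [0,0,0],"dp": [0,0,0],"fingers": 0.02},
  ],
)

```text
time_s: 23.8
tool_pos: [0.5174, 0.011, 0.0296]
orientation: [0.079, 0.997, -0.0, -0.002]
contact_force: [-5.0, -1.8, 6.7]
opening: 0.0316
finger_force: 35.0
```

```bash
python3 j.py
```

```text
t 23.8 tcp jig -8.62 48.76 z 29.55 yaw-jig -0.04 tilt z [-0.0032  0.     -1.    ] F jig -4.7 -2.5 6.7 open 0.0316
```

Emit:
carry_out(
  commands=[
    {"dr": [0,0,0],"dp": [0,0,-0.0008],"fingers": 0.02},
    {"dr": [0,0,0],"dp": [0,0,0],"fingers": 0.02},
    {"dr": [0,0,0],"dp": [0,0,0],"fingers": 0.02},
  ],
)

```text
time_s: 24.18
tool_pos: [0.5183, 0.0109, 0.0301]
orientation: [0.079, 0.997, -0.0, -0.001]
contact_force: [-3.0, -4.9, -0.3]
opening: 0.0318
finger_force: 35.0
```

```bash
python3 j.py
```

```text
t 24.175 tcp jig -7.69 48.77 z 30.05 yaw-jig -0.04 tilt z [-1.5e-03 -2.0e-04 -1.0e+00] F jig -2.1 -5.3 -0.3 open 0.0318
```

Force is relieved and it moved forward, so I'll continue sliding.

Emit:
carry_out(
  commands=[
    {"dr": [0,0,0],"dp": [-0.001,0,0],"fingers": 0.02},
    {"dr": [0,0,0],"dp": [-0.001,0,0],"fingers": 0.02},
    {"dr": [0,0,0],"dp": [-0.001,0,0],"fingers": 0.02},
    {"dr": [0,0,0],"dp": [-0.001,0,0],"fingers": 0.02},
    {"dr": [0,0,0],"dp": [0,0,0],"fingers": 0.02},
  ],
)

```text
time_s: 24.8
tool_pos: [0.5225, 0.0102, 0.0301]
orientation: [0.079, 0.997, -0.0, -0.001]
contact_force: [-2.9, -4.0, -0.7]
opening: 0.0321
finger_force: 35.0
```

```bash
python3 j.py
```

```text
t 24.8 tcp jig -3.45 48.78 z 30.07 yaw-jig -0.05 tilt z [-1.2e-03 -1.0e-04 -1.0e+00] F jig -2.3 -4.4 -0.7 open 0.0321
```

Emit:
carry_out(
  commands=[
    {"dr": [0,0,0],"dp": [-0.002,0,0],"fingers": 0.02},
    {"dr": [0,0,0],"dp": [-0.002,0,0],"fingers": 0.02},
    {"dr": [0,0,0],"dp": [-0.001,0,0],"fingers": 0.02},
    {"dr": [0,0,0],"dp": [-0.001,0,0],"fingers": 0.02},
    {"dr": [0,0,0],"dp": [-0.001,0,0],"fingers": 0.02},
    {"dr": [0,0,0],"dp": [-0.001,0,0],"fingers": 0.02},
    {"dr": [0,0,0],"dp": [0,0,0],"fingers": 0.02},
  ],
)

```text
time_s: 25.68
tool_pos: [0.5304, 0.0089, 0.0301]
orientation: [0.079, 0.997, -0.0, -0.001]
contact_force: [-2.2, -4.6, -0.3]
opening: 0.0318
finger_force: 35.0
```

```bash
python3 j.py
```

```text
t 25.675 tcp jig 4.6 48.76 z 30.06 yaw-jig -0.05 tilt z [-1.1e-03 -2.0e-04 -1.0e+00] F jig -1.4 -4.9 -0.3 open 0.0318
```

Emit:
carry_out(
  commands=[
    {"dr": [0,0,0],"dp": [0,0,0.0005],"fingers": 0.02},
    {"dr": [0,0,0],"dp": [-0.001,0,0],"fingers": 0.02},
    {"dr": [0,0,0],"dp": [-0.001,0,0],"fingers": 0.02},
    {"dr": [0,0,0],"dp": [-0.0005,0,0],"fingers": 0.02},
    {"dr": [0,0,0],"dp": [0,0,0],"fingers": 0.02},
    {"dr": [0,0,0],"dp": [0,0,0],"fingers": 0.02},
  ],
)

```text
time_s: 26.42
tool_pos: [0.532, 0.0087, 0.0296]
orientation: [0.079, 0.997, -0.0, -0.001]
contact_force: [-5.5, -3.8, 1.7]
opening: 0.0318
finger_force: 35.0
```

```bash
python3 j.py
```

```text
t 26.425 tcp jig 6.24 48.74 z 29.6 yaw-jig -0.05 tilt z [-0.0026 -0.     -1.    ] F jig -4.9 -4.6 1.7 open 0.0318
```

Emit:
carry_out(
  commands=[
    {"dr": [0,0,0],"dp": [-0.0005,-0.0005,0],"fingers": 0.02},
    {"dr": [0,0,0],"dp": [-0.0005,0,0],"fingers": 0.02},
    {"dr": [0,0,0],"dp": [0,0,0],"fingers": 0.02},
    {"dr": [0,0,0],"dp": [0,0,0],"fingers": 0.02},
  ],
)

```text
time_s: 26.92
tool_pos: [0.532, 0.0086, 0.0296]
orientation: [0.079, 0.997, 0.0, -0.002]
contact_force: [-8.2, 1.0, 5.0]
opening: 0.0317
finger_force: 35.0
```

```bash
python3 j.py
```

```text
t 26.925 tcp jig 6.22 48.73 z 29.57 yaw-jig -0.06 tilt z [-4.3e-03  7.0e-04 -1.0e+00] F jig -8.3 -0.3 5.0 open 0.0317
```

Emit:
carry_out(
  commands=[
    {"dr": [0,0,0],"dp": [-0.0005,0.0003,-0.0002],"fingers": 0.02},
    {"dr": [0,0,0],"dp": [-0.0004,0,0],"fingers": 0.02},
    {"dr": [0,0,0],"dp": [0,0,0],"fingers": 0.02},
    {"dr": [0,0,0],"dp": [0,0,0],"fingers": 0.02},
  ],
)

```text
time_s: 27.42
tool_pos: [0.5321, 0.0087, 0.0296]
orientation: [0.079, 0.997, 0.0, -0.003]
contact_force: [-10.4, -0.1, 5.8]
opening: 0.0317
finger_force: 35.0
```

```bash
python3 j.py; python3 - <<'E'
from h import *
t=snap('top');np.savez('t9.npz',**t)
# stile back edge / rail: measure rail back end and stile front edges in jig frame on plane z=.05 along rail axis
a=np.radians(-9.05);ex=np.array([np.cos(a),np.sin(a)]);ey=np.array([-ex[1],ex[0]]);o=np.array([519.,-38.6])
g=cv2.cvtColor(t['color'],cv2.COLOR_RGB2GRAY)
for jy in(-60,-35,0,30,49,55):
    xs=np.arange(60,135,3.);P=(o+xs[:,None]*ex+jy*ey)/1000
    p=proj(t,np.c_[P,[.05]*len(P)]).astype(np.float32)
    v=cv2.remap(t['color'],p[:,0].reshape(1,-1),p[:,1].reshape(1,-1),1)[0]
    print(jy,v.sum(1).astype(int)//3)
E
```

```text
t 27.425 tcp jig 6.26 48.74 z 29.59 yaw-jig -0.06 tilt z [-6.1e-03  5.0e-04 -1.0e+00] F jig -10.3 -1.8 5.8 open 0.0317
-60 [153 153 153 153 152 152 154 166 188 203 206 198 184 166 150 141 146 159
 169 174 176 175 169 160 149]
-35 [153 153 151 151 150 150 150 156 175 199 213 215 209 184 141 103  89  88
  91  99 110 124 141 156 167]
0 [152 150 150 149 149 148 148 146 141 133 131 148 177 207 226 232 233 234
 234 234 234 232 231 230 229]
30 [149 148 147 147 148 146 142 133 123 128 152 186 216 229 233 234 235 234
 234 233 232 231 229 228 226]
49 [146 146 145 143 137 129 128 140 155 171 195 218 229 232 234 234 234 234
 233 231 230 229 228 227 225]
55 [146 146 143 137 127 125 143 161 171 183 207 224 231 233 234 235 234 233
 233 231 230 229 227 226 225]
```

Emit:
carry_out(
  commands=[
    {"dr": [0,0,0],"dp": [-0.0005,0,0],"fingers": 0.02},
    {"dr": [0,0,0],"dp": [-0.0003,0,0],"fingers": 0.02},
    {"dr": [0,0,0],"dp": [0,0,0],"fingers": 0.02},
    {"dr": [0,0,0],"dp": [0,0,0],"fingers": 0.02},
    {"dr": [0,0,0],"dp": [0,0,0],"fingers": 0.02},
    {"dr": [0,0,0],"dp": [0,0,0],"fingers": 0.02},
  ],
)

```text
time_s: 28.22
tool_pos: [0.5321, 0.0086, 0.0296]
orientation: [0.079, 0.997, 0.0, -0.004]
contact_force: [-12.0, 0.1, 7.9]
opening: 0.0321
finger_force: 35.0
```

```bash
python3 j.py; python3 - <<'E'
from h import *
t=snap('top')
a=np.radians(-9.05);ex=np.array([np.cos(a),np.sin(a)]);ey=np.array([-ex[1],ex[0]]);o=np.array([519.,-38.6])
for jy in(-75,-65,-35,-20):
    xs=np.arange(70,165,5.);P=(o+xs[:,None]*ex+jy*ey)/1000
    p=proj(t,np.c_[P,[.05]*len(P)]).astype(np.float32)
    v=cv2.remap(t['color'],p[:,0].reshape(1,-1),p[:,1].reshape(1,-1),1)[0]
    print(jy,p[0].round(),' '.join(f'{int(x)}:'+'/'.join(map(str,c)) for x,c in zip(xs,v)))
h=cv2.cvtColor(t['color'],cv2.COLOR_RGB2HSV)
print('can px, bottle px',[t['color'][y,x].tolist() for x,y in((377,122),(137,134),(372,130))], cast(t,[(377,122)],.115)[0,:2])
for n,(lo,hi,bx) in {'cap':((0,150,90),(6,255,255),(125,120,165,160)),'can':((0,120,60),(8,255,220),(350,105,392,150))}.items():
    m=wood(t,bx,lo,hi);ys,xs=np.nonzero(m);print(n,len(xs),xs.mean().round(1),ys.mean().round(1))
b=cv2.imread('pics/top0.png')[:,:,::-1].copy()
for n,(lo,hi,bx) in {'cap':((0,150,90),(6,255,255),(125,120,165,160)),'can':((0,120,60),(8,255,220),(350,105,392,150))}.items():
    m=wood({'color':b},bx,lo,hi);ys,xs=np.nonzero(m);print('start',n,len(xs),xs.mean().round(1),ys.mean().round(1))
E
```

```text
t 28.225 tcp jig 6.28 48.73 z 29.55 yaw-jig -0.06 tilt z [-7.6e-03  7.0e-04 -1.0e+00] F jig -11.9 -1.8 7.9 open 0.0321
-75 [338. 160.] 70:159/157/145 75:159/157/146 80:180/176/164 85:219/216/200 90:223/219/203 95:221/213/191 100:223/205/172 105:225/196/151 110:221/181/130 115:202/148/96 120:192/134/85 125:194/152/121 130:191/160/137 135:189/141/101 140:177/131/83 145:127/110/76 150:86/88/63 155:81/85/60 160:81/86/62
-65 [334. 159.] 70:158/156/145 75:157/155/143 80:155/153/142 85:168/167/156 90:173/172/162 95:175/173/161 100:175/173/161 105:179/176/162 110:189/184/168 115:192/180/161 120:193/163/135 125:196/146/104 130:196/136/84 135:191/131/77 140:182/137/88 145:137/120/84 150:87/90/65 155:80/85/61 160:80/85/61
-35 [324. 158.] 70:156/154/143 75:154/153/141 80:157/155/144 85:185/183/170 90:218/217/203 95:220/218/204 100:188/186/173 105:112/110/103 110:91/90/84 115:96/95/88 120:111/110/102 125:137/136/126 130:163/162/150 135:178/176/162 140:178/176/163 145:164/162/150 150:150/149/139 155:159/158/146 160:173/172/159
-20 [319. 157.] 70:155/154/142 75:154/152/141 80:153/151/141 85:157/156/146 90:185/183/171 95:203/200/185 100:177/175/162 105:129/127/118 110:113/112/103 115:109/108/101 120:105/104/97 125:103/101/95 130:104/103/96 135:102/101/94 140:99/98/92 145:104/103/96 150:118/116/108 155:144/142/131 160:167/165/153
can px, bottle px [[203, 202, 197], [168, 116, 118], [154, 148, 144]] [ 0.66577878 -0.22670375]
cap 68 136.2 136.1
can 196 365.7 135.0
start cap 68 136.2 136.2
start can 194 365.6 135.1
```

Emit:
carry_out(
  commands=[
    {"dr": [0,0,0],"dp": [0,0,-0.0005],"fingers": 0.02},
    {"dr": [0,0,0],"dp": [0,0,0],"fingers": 0.02},
    {"dr": [0,0,0],"dp": [0,0,0],"fingers": 0.02},
    {"dr": [0,0,0],"dp": [0,0,0],"fingers": 0.02},
  ],
)

```text
time_s: 28.78
tool_pos: [0.5321, 0.0086, 0.0297]
orientation: [0.079, 0.997, 0.0, -0.004]
contact_force: [-11.0, 0.0, 3.3]
opening: 0.0313
finger_force: 35.0
```

```bash
python3 j.py
```

```text
t 28.775 tcp jig 6.29 48.72 z 29.72 yaw-jig -0.07 tilt z [-7.7e-03  7.0e-04 -1.0e+00] F jig -10.8 -1.7 3.3 open 0.0313
```

Emit:
carry_out(
  commands=[
    {"dr": [0,0,0],"dp": [-0.0006,0,-0.0001],"fingers": 0.02},
    {"dr": [0,0,0],"dp": [0,0,0],"fingers": 0.02},
    {"dr": [0,0,0],"dp": [0,0,0],"fingers": 0.02},
    {"dr": [0,0,0],"dp": [0,0,0],"fingers": 0.02},
    {"dr": [0,0,0],"dp": [0,0,0],"fingers": 0.02},
    {"dr": [0,0,0],"dp": [0,0,0],"fingers": 0.02},
    {"dr": [0,0,0],"dp": [0,0,0],"fingers": 0.02},
    {"dr": [0,0,0],"dp": [0,0,0],"fingers": 0.02},
  ],
)

```text
time_s: 29.78
tool_pos: [0.5321, 0.0086, 0.0297]
orientation: [0.079, 0.997, 0.0, -0.004]
contact_force: [-12.6, 0.7, 4.5]
opening: 0.0318
finger_force: 35.0
```

```bash
python3 j.py
```

```text
t 29.775 tcp jig 6.31 48.72 z 29.72 yaw-jig -0.06 tilt z [-8.7e-03  8.0e-04 -1.0e+00] F jig -12.5 -1.3 4.5 open 0.0318
```

The push is steady at 12.5 N, the position has stalled at the closed point, and the can and bottle haven't moved. Handing in.

```bash
python3 -c "
from station import robot
print(robot.hand_in())"
```

```text
the job is handed in; nothing more can be done
None
```

I've handed in the job with the frame corner closed: stile seated, tenon in up to the shoulder (judged from the forces and where the rail stopped, since the arm hid the joint from the cameras), rail still gripped at its middle and pressed at about 12.5 N, and the can and glue bottle not moved.

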